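# Fit the sprung spindle back into the paper-roll holder

## Task

The kitchen-paper holder on the granite slab is missing its spindle. Take the longer of the two spring-loaded spindles by its two finger tabs, squeeze it short, lower it between the holder's two end cups and let go, so that both pins spring out into the cups and it hangs there by itself. Leave the shorter spindle where it lies.

Things in the scene. Friction and masses are not known exactly. Their poses are not given: they have to be found in the camera images.
- spindle: Longer spindle (mm), 0.23 kg: flat-bottomed wooden sleeve 100 x 34 x 28 tall, a 10 dia. steel pin out of each end, 186 tip to tip. Two upright steel tabs, each 24 wide, 8 thick, 50 tall, stand on the sleeve, outer faces 66 apart, centred. Origin: on the pins' axis at mid-length, 20 above the underside, 58 below the tabs' tops. y along the pins, z up. Starts upright; fits either way round.
- spindle_plunger (a joint): How far the longer spindle is squeezed: 0 free to 0.040 m at its stop. The +y tab and pin slide in together towards the -y ones, which are fixed to the sleeve; spring 3.6 N at first, 7.6 N at the stop. Fully squeezed: tabs 26 mm over their outer faces, pin tips 146 mm apart, tabs still centred between the tips. About 0.006 m when seated in the cups.
- holder: Paper-roll holder fixed on the slab (mm): wooden base 90 x 222 x 12, an upright cheek at each end, 103 tall, with an aluminium cup on its inner face. The cups face each other along y, their level common axis 75 above the origin. Cup: 44 outer, 36 inner diameter, 8 deep; 164 between the rims, 180 between the cup floors. Open above. Origin: centre of the underside, z up.
- short_spindle: Shorter spindle of the same make, to be left alone: sleeve 64 long, 30 wide, 116 mm over the pin tips, tabs 30 tall; too short for the holder. Origin: on its pins' axis at mid-length, 15 mm above its underside; y along the pins.
There are look-alikes about, which are no part of the job. Of the things shaped like the holder, the wooden one is meant.

How it is judged (in metres and radians):
On the way:
1. the longer spindle, squeezed short by more than 15 mm, is brought within 50 mm of the middle between the cups (value of joint spindle_plunger above 0.015 m and horizontal distance between spindle and holder below 0.05 m and z of spindle in the frame of holder below 0.125 m), for 0.1 s.
At the end, for the whole second after the job is handed in: The longer spindle hangs at rest between the cups: its plunger sprung out to between 1 and 14 mm of squeeze, its origin within 20 mm horizontally of the holder's middle and within 20 mm in height of the cups' axis, its pins within 11 degrees of the cups' axis (value of joint spindle_plunger between 0.001 and 0.014 m and horizontal distance between spindle and holder below 0.02 m and z of spindle in the frame of holder between 0.055 and 0.095 m and angle between the y axis of spindle and the y axis of holder, either way round below 0.2 rad and linear speed of spindle below 0.03 m/s and angular speed of spindle below 0.4 rad/s); the robot touches nothing.
It fails at once if the shorter spindle is moved more than 30 mm (distance of short_spindle from where it was at the start of the episode above 0.03 m).
It also fails if it takes over 38 s, if anything falls off the work surface, if the arm or the gripper's body presses on something with over 40 N, if the wrist force passes 120 N, or if a joint passes its speed limit or range.

## Robot

A 6-joint arm with a two-finger parallel gripper is mounted at the origin on the work surface. World frame = base frame: x ahead of the robot, y to its left, z up, the work surface at z = 0. Lengths are in m, angles in degrees, forces in N, time in s.
With the tool pointing down it reaches from about 0.25 to 0.725 m from the base axis. Payload 9.7 kg.
Tool frame: the origin (TCP) lies between the finger pads; the fingertips stand 11 mm ahead of it and the grasp point (between the pads) lies 8 mm behind it; y points along the fingers, x is the direction in which the jaws open and shut, and the axes are right-handed (so a half turn about y gives the same grasp; the last joint's range is limited). The gripper opens to 85 mm and grips with 20 to 120 N. Pads are 22 mm wide; open, the fingers measure 114 mm over their backs; the gripper's body (76 mm by 85 mm) begins 54 mm behind the grasp point. The pads swing forward as they close: fully open they stand 13 mm farther back than shut.
Start: joints at [68.64, 4.979, 10.078, 95.1, 0, 90], TCP at [0.2, 0.512, 0.242] pointing down, gripper open.
Joint ranges: [-179.16, 179.16], [-48.56, 103.87], [-65.8, 70.77], [-126.05, 130.52], [-82.76, 87.17], [-180, 180]. Speed limits (degrees/s): [127.2, 127.2, 147.25, 180, 180, 180].

## Interface

Orientations are given as [roll, pitch, yaw] about the fixed x, y, z axes, in that order (R = Rz(yaw) Ry(pitch) Rx(roll)).
In Python, from workcell import bot, vision gives the robot as it stands. The module is installed in compiled form; this text tells all that it offers.
- The arm moves only by the shell command python3 -m crank 'ROWS' [OPENING] [FORCE]. ROWS is text: rows parted by semicolons, each of 6 numbers parted by spaces: the shift along the tool's x, y, z in m, then the turn, a rotation vector about the tool's x, y, z in rad. A call has 1 to 8 rows; each row is the pose to reach, as a shift and turn from the pose commanded when the call began, along the tool's axes at that moment; what a row does not reach only later rows make up. A row lasts 1/10 s, in which the tool goes at most 50 mm and 8.59 degrees, less where a joint would pass 70% of its speed; a pose out of reach is approached as far as the arm can. A call with a gripper value outside its range is refused whole. OPENING is the gripper's target within -1 to 1 (shut at 1, half-way at 0, fully open at -1), set as the call begins (- or left out, the last holds). The fingers move at their own pace and stop on an object; FORCE is the grip in N (left out, the last holds). Time passes only in rows, so rows that repeat a pose let the fingers close. It gives the time, the measured TCP pose, the force and the opening at its end, in the units of the state.
- bot.get_obs(): the state, without advancing time (a new reading comes with each control period).
- vision.camera(name): name is "side" or "top"; returns the picture (384x512x3 uint8, red, green, blue); there is no depth.
- vision.get_calibration(name): a dict with "fx", "fy", "cx", "cy" (pixels), "rvec" (rotation vector, rad) and "tvec" (3), from world to camera coordinates, as OpenCV has them. Camera axes: x right, y down, z forward; pixel columns grow to the right and rows downward; lengths in m; the calibration is good to about 2 mm. A picture is of the moment at which its call begins. get_calibration takes no time and is no camera call.
- bot.job_done(): hands the job in, once; it reports no verdict.
The state is a dict: "time": time; "q": joint angles; "qd": joint speeds; "joint_efforts": joint torques, N m; "ee_pos": TCP position; "tcp_rot": TCP orientation; "wrist_force": force on the tool from outside, world axes, zero at the start; "torque": the same for the moment, N m; "opening": finger opening in m.
Only numpy, scipy, OpenCV 4.12 (cv2) and the standard library are available. Lean on these libraries where they do the work, as an engineer would, in place of code of your own. Each camera call takes 0.05 s, during which the arm holds its last target. There are 200 camera calls.

## Working session

There is one attempt and no reset: what is moved stays moved. The work goes in short steps, Python scripts to look and compute and a shell command to move; the robot and the scene stay as the last step left them, time stands still between calls to the robot, and variables do not carry over. Pictures are saved under pics/ and viewed, about 8 in all and at most 12, crops included, and the job is handed in when it is done.

```bash
mkdir -p pics; python3 - <<'E'
from workcell import bot, vision
import cv2, pickle
print(bot.get_obs())
for n in("side","top"):
    im=vision.camera(n); cv2.imwrite(f"pics/{n}0.png",im[:,:,::-1]); print(vision.get_calibration(n))
E
```

```text
{'time': 0.0, 'q': array([6.86403179e+01, 5.01042279e+00, 1.00352777e+01, 9.51005563e+01,
       7.44719216e-04, 9.00016067e+01]), 'qd': array([-0.08731797,  0.01112837,  0.07102098,  0.05842655,  0.0629918 ,
       -0.00862716]), 'joint_efforts': array([ 6.99354077e-04, -5.20389247e+01,  4.64805365e+01,  1.63795991e-02,
        3.71464216e-05, -2.11090179e-05]), 'ee_pos': array([0.20023905, 0.51201988, 0.24159694]), 'tcp_rot': array([-8.99992574e+01,  7.57014000e-02,  6.86387113e+01]), 'wrist_force': array([-0.94339315,  0.3909676 ,  0.36770372]), 'torque': array([0.02406713, 0.02232152, 0.05512478]), 'opening': 0.08551977318356307}
{'fx': 460.9620395440147, 'fy': 460.9620395440147, 'cx': 246.09691659118405, 'cy': 191.6795885242438, 'rvec': array([ 2.10588093, -0.36898677,  0.21045714]), 'tvec': array([-0.41895085,  0.13209236,  1.09805028])}
{'fx': 422.44745100994913, 'fy': 422.44745100994913, 'cx': 257.54872429124845, 'cy': 183.471634620498, 'rvec': array([ 2.10884664, -2.16961945,  0.1901647 ]), 'tvec': array([0.01363044, 0.44070603, 0.88678518])}
```

View pics/top0.png

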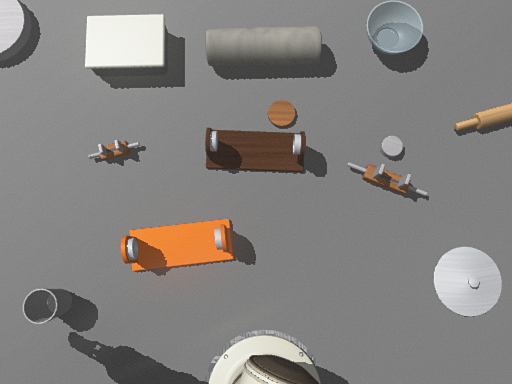

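View pics/side0.png

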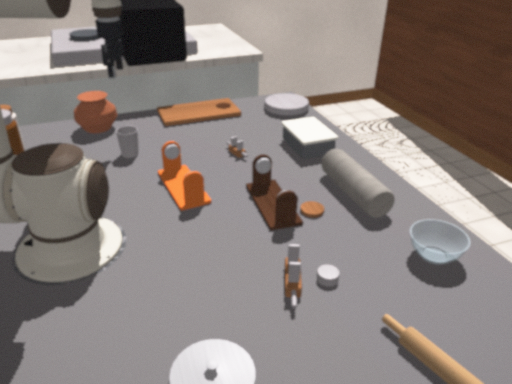

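The two spindles are at top-view (388,180), about 80 px long, and (115,150), about 50 px, so the right one should be the longer. The holders are at (255,150), dark brown, and (180,245), orange. The brown one looks wooden. I'll confirm both in one enlarged crop.

```bash
cat > h.py <<'E'
import numpy as np, cv2
from workcell import bot, vision
def cal(n):
    c=vision.get_calibration(n); K=np.array([[c['fx'],0,c['cx']],[0,c['fy'],c['cy']],[0,0,1]]); return K,c['rvec'],c['tvec']
def ray(n,u,v,z):
    K,r,t=cal(n); R=cv2.Rodrigues(r)[0]; o=-R.T@t; d=R.T@np.linalg.solve(K,[u,v,1]); return o+d*(z-o[2])/d[2]
def proj(n,P):
    K,r,t=cal(n); return cv2.projectPoints(np.array(P,float).reshape(-1,3),r,t,K,None)[0].reshape(-1,2)
E
python3 - <<'E'
import cv2,numpy as np
t=cv2.imread("pics/top0.png"); s=cv2.imread("pics/side0.png")
f=lambda i,x,y,w,h:cv2.resize(i[y:y+h,x:x+w],(400,300),interpolation=cv2.INTER_CUBIC)
cv2.imwrite("pics/c1.png",np.vstack([np.hstack([f(t,340,150,100,75),f(t,195,105,120,90)]),np.hstack([f(s,255,235,100,75),f(s,225,145,120,90)])]))
E
```

```text
(no output)
```

View pics/c1.png

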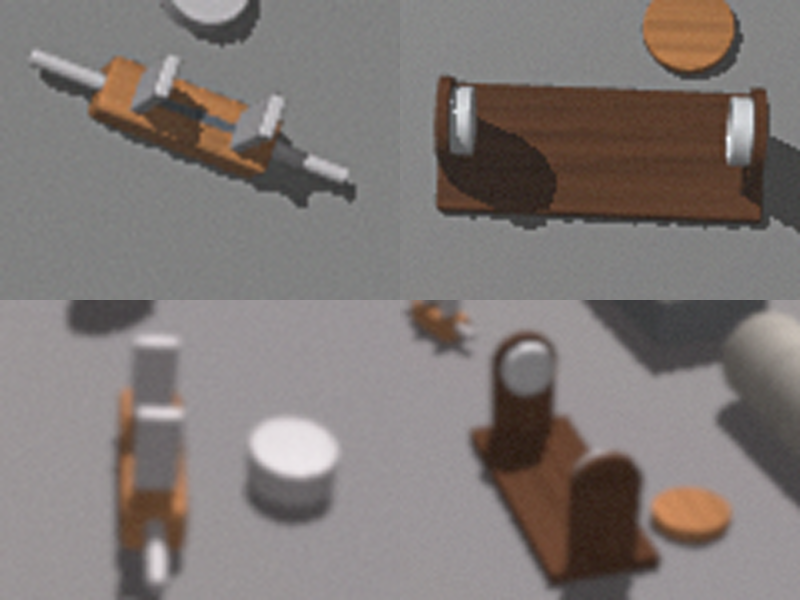

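The long spindle is the right-hand one: pin tips at (348,164) and (427,194), tab tops at (382,169) and (408,180). The brown holder shows wood grain, so it's the wooden one; its near base corners are at (206.4,168.6) and (303.6,171).

```bash
python3 - <<'E'
from h import *
from scipy.optimize import least_squares
np.set_printoptions(precision=4,suppress=True)
P=lambda u,v,z:ray("top",u,v,z)
a,b=P(348,164,.02),P(427,193.8,.02); print("pins",a,b,np.linalg.norm(a-b),(a+b)/2,np.degrees(np.arctan2(*(a-b)[1::-1])))
a,b=P(382,169.3,.078),P(408,179.5,.078); print("tabs",a,b,np.linalg.norm(a-b),(a+b)/2,np.degrees(np.arctan2(*(a-b)[1::-1])))
print("short",P(90,155,.015),P(144,146,.015))
# holder fit: near base corners, cup-rim tops
obs=np.array([[206.4,168.6],[303.6,171.0]]);loc=[[-.045,.111,.012],[-.045,-.111,.012]]
a,b=[P(*o,.012) for o in obs];print("base",a,b,np.linalg.norm(a-b),np.degrees(np.arctan2(*(a-b)[1::-1])))
y=np.arctan2(*(a-b)[1::-1])-np.pi/2; Rz=np.array([[np.cos(y),-np.sin(y)],[np.sin(y),np.cos(y)]])
c=(a+b)[:2]/2+Rz@[.045,0]; print("centre",c)
for L in ([0,.082,.097],[0,-.082,.097],[0,.111,.103],[0,-.111,.103],[.045,.111,.012],[.045,-.111,.012]):
    w=np.r_[c+Rz@L[:2],L[2]]; print(L,"top",proj("top",w)[0],"side",proj("side",w)[0])
S=P(348,164,.02);E=P(427,193.8,.02);print(proj("side",[S,E]))
E
```

```text
pins [ 0.4825 -0.2037  0.02  ] [ 0.41   -0.3753  0.02  ] 0.1863174845405923 [ 0.4462 -0.2895  0.02  ] 67.11117330035333
tabs [ 0.457 -0.261  0.078] [ 0.4337 -0.3139  0.078 ] 0.05782386528376799 [ 0.4453 -0.2875  0.078 ] 66.26984641217184
short [0.5201 0.3768 0.015 ] [0.5378 0.2556 0.015 ]
base [0.4823 0.1152 0.012 ] [ 0.4707 -0.104   0.012 ] 0.2195131721303314 86.98744469918321
centre [0.5215 0.0032]
[0, 0.082, 0.097] top [216.1744 139.4767] side [262.9457 160.2829]
[0, -0.082, 0.097] top [295.1117 141.4502] side [284.3966 190.5088]
[0, 0.111, 0.103] top [201.851  138.3435] side [259.6546 153.6762]
[0, -0.111, 0.103] top [309.4305 141.0339] side [288.8568 194.5048]
[0.045, 0.111, 0.012] top [207.5681 130.1038] side [273.6308 179.3929]
[0.045, -0.111, 0.012] top [304.352  132.5327] side [303.4937 222.0955]
[[291.12   248.3282]
 [294.2041 308.2665]]
```

Everything fits: pins 186.3 mm, tabs 58 mm centre to centre, holder base 220 mm. The spindle is at (0.446,-0.289), axis at 67°. The holder is at (0.5215,0.003), axis at 87°. Starting the transit at height.

```bash
python3 -m crank '-.04 0 -.03 0 0 0;-.08 0 -.06 0 .03 0;-.12 0 -.09 0 .03 0;-.16 0 -.125 0 .03 0;-.20 0 -.16 0 .03 0;-.24 0 -.19 0 .03 0;-.27 0 -.215 0 .03 0;-.30 0 -.24 0 .03 0' -1; python3 -c "
from workcell import bot;print(bot.get_obs()['q'])"
```

```text
time: 0.9
ee_pos: [0.3145, 0.1434, 0.2423]
tcp_rot: [-90.0, -0.0, 66.9]
wrist_force: [0.1, 0.9, 0.1]
opening: 0.0861
[ 2.45093668e+01 -2.27056261e+01 -1.41308890e+01  9.85458961e+01
 -8.13703318e-03  4.76058881e+01]
```

```bash
python3 -m crank '-.035 0 -.03 0 0 0;-.073 0 -.062 0 0 0;-.11 0 -.093 0 0 0;-.148 0 -.124 0 0 0;-.186 0 -.156 0 0 0;-.223 0 -.187 0 0 0;-.26 0 -.218 0 0 0;-.298 0 -.25 0 0 0' && python3 -m crank '-.03 0 -.025 0 0 0;-.048 .03 -.04 0 0 0;-.048 .07 -.04 0 0 0;-.048 .1 -.04 0 0 0;-.048 .1 -.04 0 0 0;-.048 .1 -.04 0 0 0'
python3 - <<'E'
from h import *
print(bot.get_obs()['q'])
f=lambda i,x,y,w,h:cv2.resize(i[y:y+h,x:x+w],(400,300),interpolation=cv2.INTER_CUBIC)
t=vision.camera("top");s=vision.camera("side")
cv2.imwrite("pics/c2.png",np.hstack([f(t,330,130,120,90),f(s,240,210,120,90)])[:,:,::-1])
E
```

```text
time: 1.7
ee_pos: [0.4277, -0.2289, 0.2421]
tcp_rot: [-90.0, -0.0, 66.9]
wrist_force: [1.5, 1.4, 0.6]
opening: 0.0855
time: 2.3
ee_pos: [0.4456, -0.2864, 0.1428]
tcp_rot: [-90.0, -0.0, 66.9]
wrist_force: [0.4, 0.9, 0.9]
opening: 0.0854
[-3.27338140e+01  1.39584689e+00 -4.66188697e+00  8.39786338e+01
  2.00860748e-03 -9.65994561e+00]
```

View pics/c2.png

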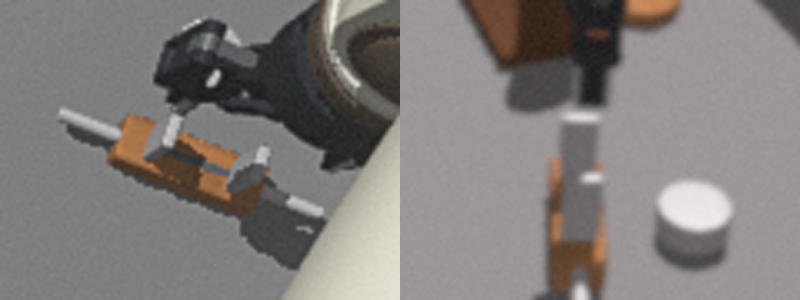

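The crop shows the fingers above the tabs, and nothing has been touched. Tab tops in the side view are at (294.3,245.2) and (295,263). I'll check them against the top-view estimate.

```bash
python3 - <<'E'
from h import *
from scipy.optimize import least_squares
f=lambda p:[(p[0]+k*.029*np.cos(p[2]),p[1]+k*.029*np.sin(p[2]),.078) for k in(1,-1)]
g=lambda p:[(p[0]+k*.093*np.cos(p[2]),p[1]+k*.093*np.sin(p[2]),.02) for k in(1,-1)]
p0=[.446,-.289,np.radians(66.8)]
print(proj("side",f(p0)))
r=least_squares(lambda p:np.r_[(proj("side",f(p))-[[294.3,245.2],[295,263]]).ravel(),(proj("top",f(p))-[[382,169.3],[408,179.5]]).ravel(),(proj("top",g(p))-[[348,164],[427,193.8]]).ravel()],p0)
print(r.x,np.degrees(r.x[2]),r.fun)
E
```

```text
[[293.51973511 246.02715553]
 [294.42543267 264.0822451 ]]
[ 0.4465389  -0.28827092  1.16859295] 66.95544420509427 [-0.73243016  0.56876547 -0.44698496  0.7989999   0.23560058 -0.43816856
  0.41507611 -0.71283686 -0.44404507 -0.19730513 -0.65846236 -0.04324884]
```

```bash
python3 -m crank '-.0015 .03 -.0015 0 0 0;-.0015 .06 -.0015 0 0 0;-.0015 .08 -.0015 0 0 0;-.0015 .0925 -.0015 0 0 0;-.0015 .0925 -.0015 0 0 0' && python3 -m crank '0 0 0 0 0 0;0 0 0 0 0 0;0 0 0 0 0 0;0 0 0 0 0 0;0 0 0 0 0 0;0 0 0 0 0 0;0 0 0 0 0 0;0 0 0 0 0 0' 1 40
```

```text
time: 2.9
ee_pos: [0.4465, -0.2884, 0.0497]
tcp_rot: [-90.0, -0.0, 66.9]
wrist_force: [-0.2, -0.1, -0.3]
opening: 0.0854
time: 3.7
ee_pos: [0.4483, -0.2925, 0.0552]
tcp_rot: [-90.5, 0.4, 66.8]
wrist_force: [-6.6, -13.5, 21.0]
opening: 0.0252
```

Fully squeezed (25 mm opening). The pads press down about 21 N, because they swing forward as they close. Lifting now, then a look at the grasp.

```bash
python3 -m crank '0 -.01 0 0 0 0;0 -.03 0 0 0 0;0 -.06 0 0 0 0;0 -.1 0 0 0 0;0 -.14 0 0 0 0;0 -.16 0 0 0 0;0 -.16 0 0 0 0'
python3 - <<'E'
from h import *
print(bot.get_obs()['q'])
f=lambda i,x,y,w,h:cv2.resize(i[y:y+h,x:x+w],(400,300),interpolation=cv2.INTER_CUBIC)
t=vision.camera("top");s=vision.camera("side")
cv2.imwrite("pics/c3.png",np.hstack([f(t,330,110,140,105),f(s,230,150,140,105)])[:,:,::-1])
E
```

```text
time: 4.4
ee_pos: [0.4476, -0.2891, 0.2138]
tcp_rot: [-90.3, 0.0, 66.9]
wrist_force: [-0.6, -0.5, -2.7]
opening: 0.025
[-3.28609739e+01  1.76787647e+00  3.54189282e+00  9.14391733e+01
  8.17179565e-03 -9.79007379e+00]
```

View pics/c3.png

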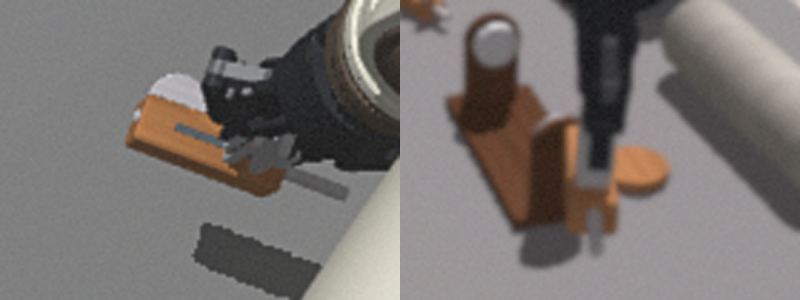

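The spindle is gripped and lifted; the left pin is drawn in. Free pin tip at top (451.5,177.6) and side (299,237.5); sleeve corners at crop (150,95) and (127,140). I'll check its drop and tilt below the TCP.

```bash
python3 - <<'E'
from h import *
from scipy.optimize import least_squares
from scipy.spatial.transform import Rotation as Ro
R=Ro.from_euler('xyz',[-90,0,66.9],degrees=True)
T=np.array([.4476,-.2891,.2138])
tc=lambda x,y:(330+x*.35,110+y*.35)
# local tool coords: x along pins, y down, z sideways
pts=lambda d:np.array([[-.073,d,0],[.070,d-.008,.017],[.070,d-.008,-.017],[-.073,d,0]])
o_t=np.array([tc(347,193),tc(127,140),tc(150,95)]); o_s=np.array([[299,237.5]])
def W(p):
    dy,tilt,dx,dz=p
    L=(Ro.from_rotvec([0,0,tilt]).apply(pts(0)))+[dx,dy,dz]
    return T+R.apply(L)
print(proj("top",W([.035,0,0,0])[:3]),o_t,proj("side",W([.035,0,0,0])[3:]))
r=least_squares(lambda p:np.r_[(proj("top",W(p)[:3])-o_t).ravel(),(proj("side",W(p)[3:])-o_s).ravel()],[.035,0,0,0])
print(r.x,r.fun)
E
```

```text
[[450.87911562 177.18462335]
 [376.35074635 156.91955601]
 [382.21211988 140.35339169]] [[451.45 177.55]
 [374.45 159.  ]
 [382.5  143.25]] [[299.43833957 237.74688336]]
[ 0.03957729  0.08282497 -0.00191319  0.00116732] [ 0.46410336  0.39248803  0.86779717  0.0344175  -1.38736451 -0.58829129
 -0.11112074  0.14713521]
```

It hangs about 38 mm below the TCP with a slight droop of about 4°, well inside the cups' play. Carrying it above the holder.

```bash
python3 -m crank '.025 0 .004 0 0 0;.065 0 .01 0 -.06 0;.11 0 .017 0 -.13 0;.155 0 .024 0 -.2 0;.2 0 .031 0 -.26 0;.24 0 .038 0 -.31 0;.275 0 .043 0 -.35 0;.298 0 .0466 0 -.35 0' && python3 -m crank '0 0 0 0 0 0;0 .01 0 0 0 0;0 .02 0 0 0 0;0 .02 0 0 0 0;0 .02 0 0 0 0'
python3 - <<'E'
from h import *
print(bot.get_obs()['q'])
f=lambda i,x,y,w,h:cv2.resize(i[y:y+h,x:x+w],(400,300),interpolation=cv2.INTER_CUBIC)
t=vision.camera("top");s=vision.camera("side")
cv2.imwrite("pics/c4.png",np.hstack([f(t,185,85,140,105),f(s,205,100,140,105)])[:,:,::-1])
E
```

```text
time: 5.3
ee_pos: [0.52, 0.0063, 0.2075]
tcp_rot: [-89.8, -0.0, 87.2]
wrist_force: [1.1, -0.7, -3.0]
opening: 0.0253
time: 5.8
ee_pos: [0.52, 0.0031, 0.1891]
tcp_rot: [-89.9, 0.0, 86.9]
wrist_force: [0.4, -0.4, -2.7]
opening: 0.0248
[ 3.41964452e-01  1.57141315e-01 -8.16286473e-01  8.90963217e+01
 -5.90198141e-04  3.44063940e+00]
```

View pics/c4.png

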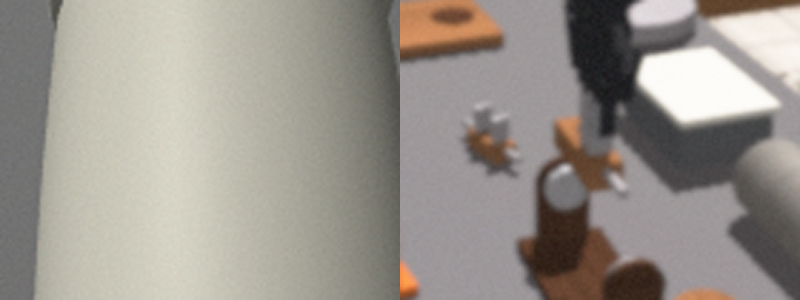

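```bash
python3 - <<'E'
from h import *
c=np.array([.5215,.0032]);a=np.radians(87);u=np.array([np.cos(a),np.sin(a)])
T=np.array([.52,.0031,.1891])
print("far cup",proj("side",np.r_[c+.082*u,.075]),"near cheek top",proj("side",np.r_[c-.1*u,.103]))
for d in(.033,.036,.039):
  print(d,"near tip",proj("side",np.r_[T[:2]-.073*u,T[2]-d]),"far tip", proj("side",np.r_[T[:2]+.073*u,T[2]-d]))
print("sleeve far end top (corners)",[proj("side",np.r_[T[:2]+.07*u+s*np.array([u[1],-u[0]]),T[2]-.038+.008])[0] for s in(-.017,.017)])
E
```

```text
far cup [[262.76555193 167.28229989]] near cheek top [[287.21502164 192.16710662]]
0.033 near tip [[283.71817209 167.92283982]] far tip [[264.06668153 142.33063769]]
0.036 near tip [[283.65861383 169.01044665]] far tip [[264.03829334 143.34691111]]
0.039 near tip [[283.59922597 170.09494165]] far tip [[264.00997858 144.36055577]]
sleeve far end top (corners) [array([258.3858558 , 142.58710791]), array([270.49478078, 140.99154145])]
```

The side view agrees within half a pixel horizontally, and the small droop is confirmed. I'll tilt the tool to level it and lower it between the cups.

```bash
python3 -m crank '0 .01 -.0015 0 0 -.03;0 .025 -.0015 0 0 -.06;0 .04 -.0015 0 0 -.06;0 .05 -.0015 0 0 -.06;0 .06 -.0015 0 0 -.06;0 .07 -.0015 0 0 -.06;0 .08 -.0015 0 0 -.06;0 .08 -.0015 0 0 -.06'
python3 - <<'E'
from h import *
s=vision.camera("side")
cv2.imwrite("pics/c5.png",cv2.resize(s[115:235,215:375],(800,600),interpolation=cv2.INTER_CUBIC)[:,:,::-1])
E
```

```text
time: 6.7
ee_pos: [0.5213, 0.0039, 0.1082]
tcp_rot: [-89.9, -3.4, 87.0]
wrist_force: [-0.1, 1.0, -2.3]
opening: 0.0248
```

View pics/c5.png

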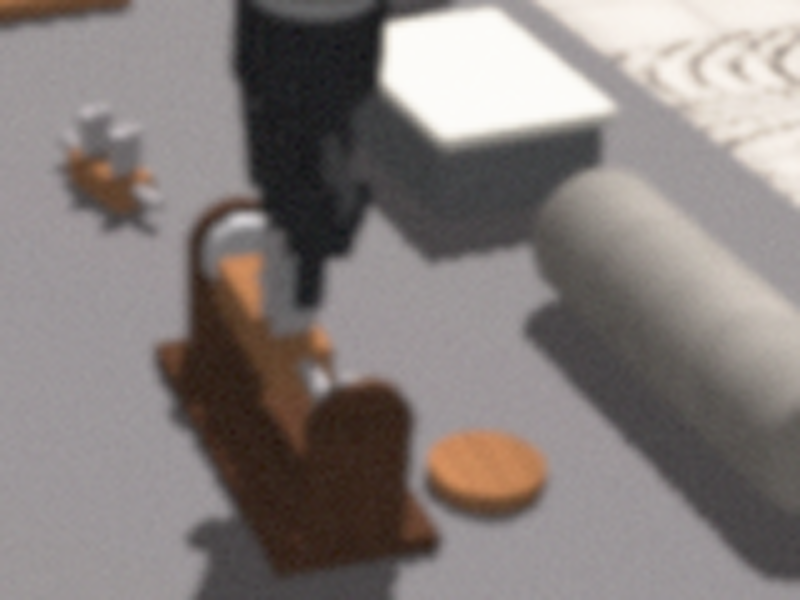

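The spindle is between the cups, clear of both, with no contact force. I'll let it out part-way so the pins enter the cups, then check.

```bash
python3 -m crank '0 0 0 0 0 0;0 .001 0 0 0 0;0 .002 0 0 0 0;0 .003 0 0 0 0;0 .003 0 0 0 0;0 .003 0 0 0 0' -0.25
python3 - <<'E'
from h import *
s=vision.camera("side")
cv2.imwrite("pics/c6.png",cv2.resize(s[145:220,235:335],(800,600),interpolation=cv2.INTER_CUBIC)[:,:,::-1])
E
```

```text
time: 7.35
ee_pos: [0.522, 0.004, 0.1068]
tcp_rot: [-90.0, -3.4, 87.0]
wrist_force: [-0.7, -1.1, -2.6]
opening: 0.0536
```

View pics/c6.png

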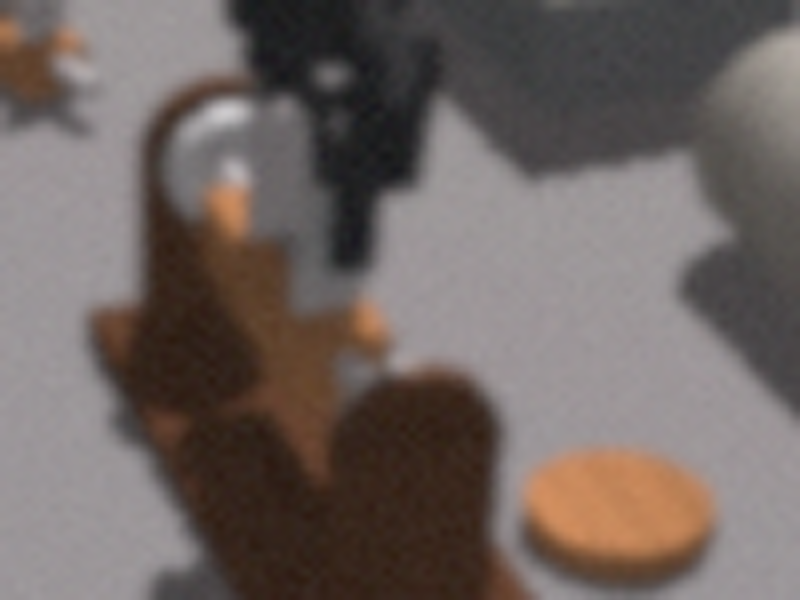

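The far pin is inside the far cup at crop (235,165), with the cup centre at about (225,150). The near pin is heading into the near cup. Releasing fully and backing off.

```bash
python3 -m crank '0 0 0 0 0 0;0 0 0 0 0 0;0 0 0 0 0 0;0 0 0 0 0 0;0 0 0 0 0 0;0 0 0 0 0 0' -1 && python3 -m crank '0 -.01 0 0 0 0;0 -.02 0 0 0 0;0 -.04 0 0 0 0;0 -.07 0 0 0 0;0 -.11 0 0 0 0;0 -.15 0 0 0 0;0 -.15 0 0 0 0' && python3 -m crank '.03 0 0 0 0 0;.07 0 0 0 0 0;.11 0 0 0 0 0;.15 0 0 0 0 0;.19 0 0 0 0 0;.23 0 0 0 0 0;.26 0 0 0 0 0;.26 0 0 0 0 0'
python3 - <<'E'
from h import *
f=lambda i,x,y,w,h:cv2.resize(i[y:y+h,x:x+w],(400,300),interpolation=cv2.INTER_CUBIC)
t=vision.camera("top");s=vision.camera("side")
cv2.imwrite("pics/c7.png",np.hstack([f(t,195,105,120,90),f(s,225,145,100,75)])[:,:,::-1])
E
```

```text
time: 8.0
ee_pos: [0.522, 0.004, 0.1068]
tcp_rot: [-90.0, -3.4, 87.0]
wrist_force: [-0.2, -0.3, -0.6]
opening: 0.0852
time: 8.7
ee_pos: [0.5229, -0.0053, 0.2633]
tcp_rot: [-90.5, -3.4, 87.0]
wrist_force: [0.7, 0.7, -0.7]
opening: 0.0853
time: 9.5
ee_pos: [0.5349, 0.2574, 0.2721]
tcp_rot: [-90.0, -3.5, 87.2]
wrist_force: [0.2, -0.2, 0.3]
opening: 0.0854
```

View pics/c7.png

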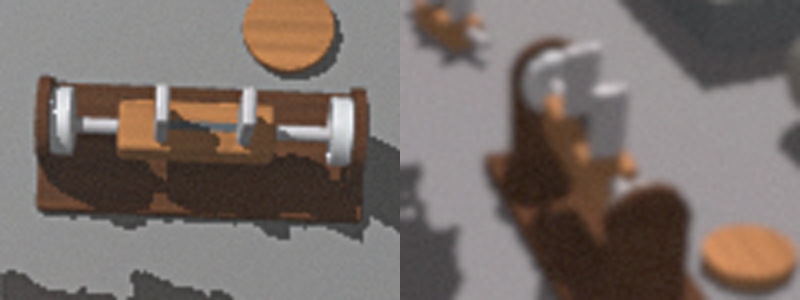

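Both pins sit in the cups and the gripper is clear. One last numeric check of tab spacing, position and rest before handing in.

```bash
python3 - <<'E'
from h import *
P=lambda x,y,z:ray("top",195+x*.3,105+y*.3,z)
for z in(.12,.13):
  a,b=P(162,112,z),P(249,114,z);print(z,(a+b)/2,np.linalg.norm(a-b))
a,b=P(78,125,.067),P(328,132,.067);print("pins at rims",(a+b)/2,np.degrees(np.arctan2(*(a-b)[1::-1])))
i=[vision.camera("top")[100:180,195:315].astype(float) for _ in range(1)]
for _ in range(9): j=vision.camera("top")
print("diff",abs(i[0]-j[100:180,195:315]).mean(), bot.get_obs()['time'])
bot.job_done()
E
```

```text
0.12 [0.51834575 0.00137095 0.12      ] 0.05279142161378838
0.13 [0.51556216 0.00151464 0.13      ] 0.052153422219584744
pins at rims [0.52283531 0.00249216 0.067     ] 86.80853064982247
diff 2.2353819444444443 10.1
the job is handed in; nothing more can be done
```

I squeezed the longer spindle by its two tabs, lowered it between the cups of the wooden (dark-brown) holder and let it go. It now hangs there by itself. I handed the job in at about 10.1 s, well inside the 38 s limit; the hand-in gives no verdict.

**Last checks, from the camera images:**
- **Pins:** both sit in the cups. Their midpoint is at about (0.523, 0.002) m, against a holder centre of (0.5215, 0.003) m. Their axis is within 0.3° of the cups' axis.
- **Plunger:** the tab centres are about 52–53 mm apart, which means roughly 5–6 mm of squeeze. The expected seated value is about 6 mm.
- **At rest:** two pictures about half a second apart differed by only a small amount that looks like image noise.
- **Gripper:** it is clear of everything, and the wrist force is near zero.
- **Shorter spindle:** I never went near it, but I did not re-measure its position.

**What did not go to plan:**
- **Grasp:** closing the fingers pressed down on the spindle with about 21 N and left it drooping about 4–5°. I tilted the tool about 3.4° to level it before lowering.
- **Side view:** its heights read about 2 pixels off prediction.

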